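Turn the leaf of the ring-bound recipe book

TASK

Turn the recipe book on its sloping rest to the next page: swing the steel page arm off the right-hand leaf, turn that leaf over the rings by its orange tab so that it lies flat on the left, then swing the arm back in over the new right-hand page, well in from its edge. Do it all by pushing gently with a fingertip: pinch or pick up nothing, do not shove the rest about, and leave the things around it where they stand.

Things in the scene. Friction and masses are not known exactly. Their poses are not given: they have to be found in the camera images.
- recipe_rest: Loose beech book rest, 1.6 kg, with an open ring-bound recipe book. Origin on the worktop under its middle; z up, x up the slope, y to the reader's left. Board 212 x 276 x 12 mm, rising to +x at 15 deg, near edge at x = -105 mm, underside there at z = 20 mm; ledge along it. Book 290 mm wide, 9 steel rings (21 mm) down the middle. Leaves with blue or green tabs do not move.
- leaf (a joint): Turn of the stiff top right-hand leaf (pie picture, orange tab) about the rings, rad: 0 flat on the right, pi/2 square to the board, pi flat on the left. White, 180 mm tall, 3 mm thick, free edge 142 mm from the ring axis, 70 g. Swings easily; past about pi/2 its own weight takes it down on the left, damped. Rings, covers and page stacks under it are fixed to the rest.
- spine_mid (a point): Point on the ring axis (the leaf's hinge line) level with the orange tab. Axes as recipe_rest; the hinge line runs through it along (cos 15 deg, 0, sin 15 deg), up the slope. A flat leaf's mid-thickness lies at the height of this line, 23.5 mm square off the board's underside.
- leaf_tab (a point): Middle of the leaf's orange finger tab, 158 mm from the ring axis. Tab 36 mm along the slope, 3 mm thick, 25 mm out past the leaf's edge and clear of all below it (worktop about 75 mm beneath); its outer 17 mm bends up 0.45 rad while the leaf lies right, so a fingertip goes under from the right. Axes turn with the leaf: x up the spine, y to the spine, z off the printed face.
- page_arm (a joint): Turn of the page arm, a steel wire 85 mm long, 5 mm thick, about a pivot on the ledge's right end square to the board, 1 mm over the leaf, rad. 0: over the right page, 30 deg left of straight up the slope; grows outward to the right (clockwise from above); 0.52 straight up the slope; off the leaf from 1.4; stop at 2.1. It bars the leaf while over it. Stays where left (0.4 N at the knob).
- pivot (a point): The page arm's pivot on the ledge, at the level of the arm's underside. Axes as recipe_rest; the pivot's axis is the board's normal (-sin 15 deg, 0, cos 15 deg).
- knob (a point): Centre of the top of the black rubber knob that stands up on the arm's free end, 85 mm from the pivot: 13 mm in diameter, 24 mm tall, square to the board. Push it sideways to swing the arm.
- spice_jar_red: Glass spice jar with red lid, darker red label, 45 mm across, 106 mm tall; bystander. Origin: centre of its underside.
- spice_jar_green: Glass spice jar with red lid, green label, 45 mm across, 106 mm tall; bystander. Origin: centre of its underside.
- mill: Small clear mill with grey top, 44 mm across, 90 mm tall; bystander. Origin: centre of its underside.
- green_mug: Dark green mug, 86 x 118 mm with its handle, 96 mm tall; bystander. Origin: centre of its underside.
- timer: White dial kitchen timer, 65 mm across, 53 mm tall; bystander. Origin: centre of its underside.
- small_bowl: White pinch bowl, 84 mm across, 37 mm tall; bystander. Origin: centre of its underside.

How it is judged:
By the outcome, as a careful person would: the job done as asked, in the order asked, and still so for the second after the job is handed in, with the robot touching nothing.
It also fails if it takes over 72 s, if anything falls off the work surface, if the arm or the gripper's body presses on something with over 40 N, if the wrist force passes 120 N, or if a joint passes its speed limit or range.

ROBOT

A 6-joint arm with a two-finger parallel gripper is mounted at the origin on the work surface; the furniture and walls round the work are solid. World frame = base frame: x ahead of the robot, y to its left, z up, the work surface at z = 0. Lengths are in m, angles in rad, forces in N, time in s.
With the tool pointing down it reaches from about 0.25 to 0.8 m from the base axis. Payload 3.9 kg.
Tool frame: the origin (TCP) lies on the mounting face of the last link; the fingertips stand 173 mm ahead of it and the grasp point (between the pads) lies bot.tcp_to_grasp ahead of it (bot.tcp_to_grasp is the distance from the TCP to the grasp point, in m); z points along the fingers, y is the line along which they close (so a half turn about z gives the same grasp; the last joint's range is limited). The gripper opens to 85 mm and grips with 20 to 120 N. Pads are 22 mm wide; open, the fingers measure 114 mm over their backs; the gripper's body (76 mm by 85 mm) begins 54 mm behind the grasp point. The pads swing forward as they close: fully open they stand 13 mm farther back than shut.
Start: joints at [-1.105, 0.26, -0.138, 1.173, 0, 1.571], TCP at [0.236, -0.469, 0.405] pointing down, gripper open.
Joint ranges: [-2.78, 2.78], [-0.83, 1.72], [-1.28, 1.37], [-1.9, 2.12], [-1.57, 1.48], [-3.14, 3.14]. Speed limits (rad/s): [2.57, 2.57, 3.14, 3.14, 3.14, 3.14].

INTERFACE

Orientations are given as a unit quaternion [x, y, z, w].
In Python, from bench import bot, viewer gives the robot as it stands.
- The arm moves only by the tool drive_tool, never from a script. Its argument "motion" is text: rows parted by semicolons, each of 5 numbers parted by spaces: the opening in per cent of the stroke, from 0 (shut) to 100 (fully open), then the shift along the tool's x, y, z in m, then the turn about the tool's z in rad. A call has 1 to 20 rows; each row shifts and turns the commanded pose from where the row before left it, along the tool's axes as they then stand; what a row does not reach is not made up. A row lasts 1/8 s, in which the tool goes at most 62.5 mm and 10.7 degrees, less where a joint would pass 70% of its speed; a pose out of reach is approached as far as the arm can. A call with a gripper value outside its range is refused whole. The fingers move at their own pace and stop on an object; the grip force is fixed at half the most. Time passes only in rows, so rows that do not move let the fingers close. It gives the time, the measured TCP pose, the force, the opening and the grip force at its end, in the units of the state.
- bot.read_state(): the state, without advancing time (a new reading comes with each control period).
- viewer.get_image(name): name is "scene" or "top" or "wrist"; returns (picture, depth): 400x640x3 uint8, red, green, blue; 400x640 float32, m along the optical axis (not along the pixel's ray), 0 where there is no reading.
- viewer.get_calibration(name): a dict with "vfov" (degrees; the focal length in pixels is half the picture's height over the tangent of half this angle, whatever the lens; pixels are square), "cx", "cy" (the principal point, pixels), "R" (3x3) and "t" (3): a world point X has camera coordinates R X + t; the wrist camera has in their place "hand_eye" (4x4, takes a point from camera to tool coordinates, whose origin is the TCP and whose axes are the flange's). Camera axes: x right, y down, z forward; pixel columns grow to the right and rows downward; lengths in m; the calibration is good to about 2 mm. A picture is of the moment at which its call begins: read the wrist's pose just before it. get_calibration takes no time and is no camera call.
- bot.close_job(): hands the job in; it is judged then, once.
Trained networks look in the newest picture that a camera, given by its name, has taken for a name from the list of things; names that differ only in an ending like _2 or _b are one class to them, and where a whole thing is asked for, a point or a joint stands for the part that bears it (a point fixed in the world has none). Each returns a list of dicts, best first, with "score" (0 to 1); they miss things now and then, are a little off and sometimes report something else, mostly with a low value. They report only what shows in the picture. A call takes as long as a camera call.
- viewer.masks_of(camera, name): "mask" (400x640 bool, what is visible of it).
- viewer.place_of(camera, name): "location" ([x, y, z] in m, in world coordinates, good to about 4 mm: a listed point, or the origin of a listed thing).
The state is a dict: "time_s": time; "qpos": joint angles; "qvel": joint speeds; "effort": joint torques, N m; "ee_pos": TCP position; "orientation": TCP orientation; "contact_force": force on the tool from outside, world axes, zero at the start; "torque": the same for the moment, N m; "gripper_width": opening from 0.0 (shut) to 1.0 (fully open); "grasp_force": force on a finger pad.
Only numpy, scipy, OpenCV 4.12 (cv2) and the standard library are available. Lean on these libraries where they do the work, as an engineer would, in place of code of your own. Each camera call takes 0.05 s, during which the arm holds its last target. There are 200 camera calls.

## Working session

There is one attempt and no reset: what is moved stays moved. The work goes in short steps, Python scripts to look and compute and a tool call to move; the robot and the scene stay as the last step left them, time stands still between calls to the robot, and variables do not carry over. Pictures are saved under pics/ and viewed, at most 10 in all, crops included, and the job is handed in when it is done.

Besides the shell and the picture viewer there is one more tool, called after "Emit:" as name(argument=value, ...) on one line, values as JSON. drive_tool: Moves the arm, as the interface text tells. Its arguments: {"type":"object","properties":{"motion":{"type":"string"}},"required":["motion"]}

```bash
mkdir -p pics; ls; python3 - <<'E'
from bench import bot, viewer
import cv2, numpy as np
s=bot.read_state(); print({k:np.round(v,3) for k,v in s.items()}, bot.tcp_to_grasp)
for c in ("scene","top"):
    im,d=viewer.get_image(c); cv2.imwrite(f"pics/{c}0.png",im[:,:,::-1])
    for n in ["recipe_rest","spine_mid","leaf_tab","pivot","knob","spice_jar_red","spice_jar_green","mill","green_mug","timer","small_bowl"]:
        r=viewer.place_of(c,n)
        print(c,n,[(round(q["score"],2),np.round(q["location"],3).tolist()) for q in r[:2]])
E
```

```text
pics
{'time_s': np.float64(0.0), 'qpos': array([-1.105,  0.261, -0.139,  1.173,  0.   ,  1.571]), 'qvel': array([-0.   ,  0.001, -0.002, -0.002,  0.   , -0.   ]), 'effort': array([ 0.0000e+00, -4.0568e+01,  2.5392e+01,  1.9000e-02, -0.0000e+00,
       -0.0000e+00]), 'ee_pos': array([ 0.236, -0.469,  0.404]), 'orientation': array([ 0.973,  0.231, -0.   , -0.001]), 'contact_force': array([0.337, 0.422, 0.325]), 'torque': array([-0.03 , -0.006,  0.016]), 'grasp_force': np.float64(0.0), 'gripper_width': np.float64(1.001)} 0.1547
scene recipe_rest [(0.55, [0.607, 0.037, 0.0])]
scene spine_mid [(0.91, [0.628, 0.031, 0.08])]
scene leaf_tab [(0.92, [0.614, -0.122, 0.08])]
scene pivot []
scene knob [(0.5, [0.566, -0.061, 0.095])]
scene spice_jar_red [(0.73, [0.577, 0.382, 0.001])]
scene spice_jar_green [(0.36, [0.7, 0.361, 0.0])]
scene mill [(0.63, [0.414, 0.405, 0.0])]
scene green_mug [(0.8, [0.698, 0.358, -0.003])]
scene timer [(0.55, [0.616, -0.372, -0.0])]
scene small_bowl [(0.81, [0.487, -0.378, -0.003])]
top recipe_rest [(0.79, [0.609, 0.038, -0.001])]
top spine_mid []
top leaf_tab [(0.57, [0.616, -0.12, 0.081])]
top pivot [(0.91, [0.495, -0.094, 0.045])]
top knob [(0.58, [0.565, -0.063, 0.088])]
top spice_jar_red [(0.74, [0.573, 0.382, -0.0])]
top spice_jar_green [(0.79, [0.469, 0.376, -0.001])]
top mill [(0.47, [0.417, 0.407, -0.002])]
top green_mug [(0.71, [0.7, 0.355, 0.002])]
top timer []
top small_bowl [(0.42, [0.486, -0.372, -0.005])]
```

View pics/scene0.png

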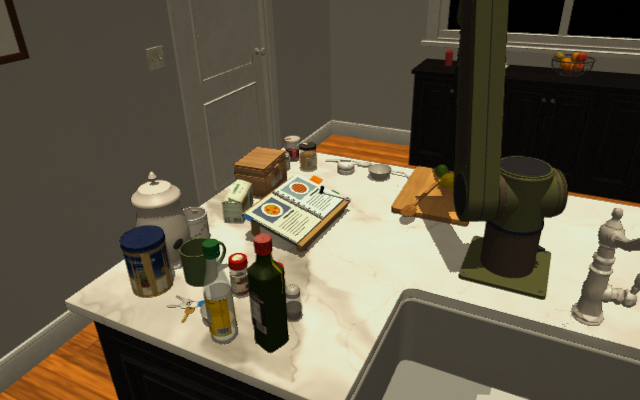

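View pics/top0.png

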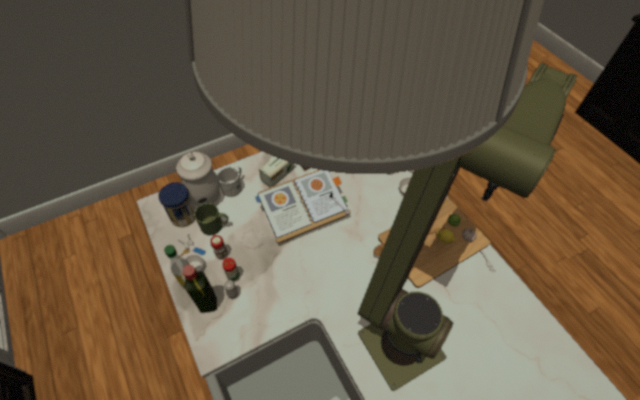

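Emit:
drive_tool(motion="0 0.02 -0.01 0 0;0 0.04 -0.019 0 0;0 0.04 -0.019 0 0;0 0.04 -0.019 0 0;0 0.04 -0.019 0 0;0 0.04 -0.019 0 0;0 0.04 -0.019 0 0;0 0.04 -0.019 0 0;0 0.04 -0.02 0 0;0 0.04 -0.02 0 0;0 0.04 -0.02 0 0;0 0.02 -0.01 0 0;0 0 0 0 0.14;0 0 0 0 0.14;0 0 0 0 0.14;0 0 0 0 0.13;0 0 0 0 0;0 0 0 0 0")

```text
time_s: 3.45
ee_pos: [0.5331, -0.0814, 0.4047]
orientation: [0.999, -0.041, -0.0, 0.0]
contact_force: [0.1, 0.3, 0.8]
gripper_width: 0.002
grasp_force: 0.0
```

```bash
cat > h.py <<'E'
from bench import bot, viewer
import cv2, numpy as np
from scipy.spatial.transform import Rotation as R
def st():
    s=bot.read_state(); r=R.from_quat(s["orientation"]).as_matrix()
    p=np.array(s["ee_pos"]); tip=p+r[:,2]*0.173
    print("t",round(s["time_s"],2),"tcp",p.round(4),"tip",tip.round(4),"yaw",round(np.arctan2(r[1,0],r[0,0]),4),"F",np.round(s["contact_force"],2),"w",round(s["gripper_width"],3))
    return s,r,tip
def look(c,names):
    for n in names:
        q=viewer.place_of(c,n)
        print(c,n,[(round(a["score"],2),np.round(a["location"],4).tolist()) for a in q[:2]])
E
python3 - <<'E'
from h import *
st(); print(np.round(viewer.get_calibration("wrist")["hand_eye"],3))
im,d=viewer.get_image("wrist"); cv2.imwrite("pics/w1.png",im[:,:,::-1])
N=["recipe_rest","spine_mid","leaf_tab","pivot","knob"]
look("wrist",N)
viewer.get_image("scene"); look("scene",N)
viewer.get_image("top"); look("top",N)
E
```

```text
t 3.45 tcp [ 0.5331 -0.0814  0.4047] tip [ 0.5331 -0.0814  0.2317] yaw -0.0829 F [0.09 0.3  0.76] w 0.002
[[-0.001 -0.956 -0.292  0.074]
 [ 1.    -0.001 -0.001 -0.001]
 [ 0.    -0.292  0.956  0.031]
 [ 0.     0.     0.     1.   ]]
wrist recipe_rest [(0.78, [0.6048, 0.0379, 0.0017])]
wrist spine_mid [(0.59, [0.6251, 0.0336, 0.0777])]
wrist leaf_tab [(0.78, [0.6169, -0.1219, 0.0829])]
wrist pivot [(0.56, [0.4914, -0.0948, 0.0493])]
wrist knob [(0.67, [0.5665, -0.0653, 0.0912])]
scene recipe_rest [(0.82, [0.6068, 0.0363, 0.0004])]
scene spine_mid [(0.75, [0.6264, 0.0312, 0.0786])]
scene leaf_tab [(0.74, [0.415, 0.4069, -0.0002]), (0.55, [0.6168, -0.1235, 0.0815])]
scene pivot [(0.9, [0.4936, -0.0899, 0.048])]
scene knob [(0.66, [0.5668, -0.0607, 0.0963]), (0.22, [0.5764, 0.3842, 0.0009])]
top recipe_rest []
top spine_mid [(0.9, [0.6217, 0.0355, 0.0777])]
top leaf_tab [(0.63, [0.6134, -0.1235, 0.0822])]
top pivot [(0.59, [0.4143, 0.4044, -0.0023]), (0.58, [0.4928, -0.0916, 0.0461])]
top knob [(0.5, [0.5631, -0.0621, 0.0945]), (0.21, [0.4141, 0.406, -0.004])]
```

View pics/w1.png

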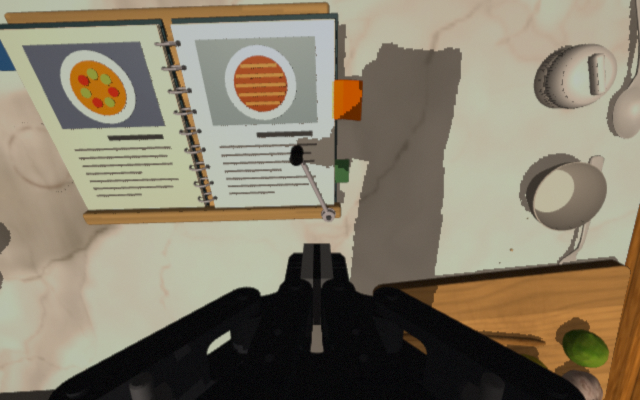

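```bash
cat >> h.py <<'E'
ry=-0.06; a=np.radians(15)
ex=np.array([np.cos(ry),np.sin(ry),0]); ey=np.array([-np.sin(ry),np.cos(ry),0]); ez=np.array([0,0,1.])
u=np.cos(a)*ex+np.sin(a)*ez; n=-np.sin(a)*ex+np.cos(a)*ez
piv=np.array([.493,-.0925,.047]); spine=np.array([.625,.033,.0785])
def rows(wps, nd=4, g=0):
    """wps: list of (tip xyz, yaw); prints rows from current pose (shift along current axes, then turn)"""
    s,r,tip=st(); yaw=np.arctan2(r[1,0],r[0,0]); out=[]
    for p,y in wps:
        d=np.array(p)-tip; c,sn=np.cos(yaw),np.sin(yaw)
        v=np.round([d[0]*c+d[1]*sn, d[0]*sn-d[1]*c, -d[2]],nd); t=round(yaw-y,3)
        out.append(f"{g} {v[0]:g} {v[1]:g} {v[2]:g} {t:g}")
        tip=tip+np.array([v[0]*c+v[1]*sn, v[0]*sn-v[1]*c, -v[2]]); yaw-=t
    print("; ".join(out))
def arc(phi,s,h,R=.085):
    return piv+R*(np.cos(phi)*u+np.sin(phi)*ey)+n*h+s*(-np.sin(phi)*u+np.cos(phi)*ey), ry+phi
E
python3 - <<'E'
from h import *
p0,y0=arc(.40,.037,.014)
s,r,tip=st()
w=[]
for k in range(1,5): w.append((tip+(p0+[0,0,.08]-tip)*k/4, -.083+(y0+.083)*k/4))
for k in range(1,5): w.append((p0+[0,0,.08*(1-k/4)],y0))
rows(w)
print("arc from p0"); 
w=[arc(.40-1.75*k/26,.037-.018*min(1,k/8),.014) for k in range(0,27)]
rows(w)
E
```

```text
t 4.35 tcp [ 0.5333 -0.0811  0.4047] tip [ 0.5333 -0.0811  0.2317] yaw -0.0842 F [ 0.03  0.21 -0.14] w -0.0
t 4.35 tcp [ 0.5333 -0.0811  0.4047] tip [ 0.5333 -0.0811  0.2317] yaw -0.0842 F [ 0.03  0.21 -0.14] w -0.0
0 0.0043 -0.0135 0.0187 -0.107; 0 0.0057 -0.0129 0.0186 -0.106; 0 0.0071 -0.0122 0.0187 -0.105; 0 0.0083 -0.0115 0.0187 -0.106; 0 0 0 0.02 -0; 0 0 0 0.02 -0; 0 0 0 0.02 -0; 0 0 0 0.02 -0
arc from p0
t 4.35 tcp [ 0.5333 -0.0811  0.4047] tip [ 0.5333 -0.0811  0.2317] yaw -0.0842 F [ 0.03  0.21 -0.14] w -0.0
0 0.0173 -0.0539 0.1547 -0.424; 0 0.0019 0.008 -0.0014 0.067; 0 0.0019 0.008 -0.0011 0.067; 0 0.0017 0.008 -0.001 0.068; 0 0.0016 0.008 -0.0009 0.067; 0 0.0014 0.008 -0.0006 0.067; 0 0.0013 0.008 -0.0005 0.068; 0 0.0012 0.008 -0.0003 0.067; 0 0.0011 0.008 -0.0002 0.067; 0 0.0011 0.0058 -0 0.068; 0 0.0011 0.0058 -0 0.067; 0 0.0011 0.0057 0.0001 0.067; 0 0.0011 0.0058 0.0002 0.067; 0 0.0011 0.0057 0.0004 0.068; 0 0.0012 0.0057 0.0004 0.067; 0 0.0011 0.0058 0.0005 0.067; 0 0.0012 0.0057 0.0007 0.068; 0 0.0011 0.0057 0.0007 0.067; 0 0.0012 0.0057 0.0008 0.067; 0 0.0011 0.0056 0.0009 0.068; 0 0.0012 0.0057 0.0009 0.067; 0 0.0012 0.0057 0.0011 0.067; 0 0.0011 0.0056 0.0011 0.068; 0 0.0012 0.0056 0.0012 0.067; 0 0.0011 0.0056 0.0012 0.067; 0 0.0012 0.0056 0.0013 0.067; 0 0.0011 0.0056 0.0014 0.068
```

Emit:
drive_tool(motion="0 0.0045 -0.0135 0.0185 -0.106; 0 0.0055 -0.013 0.0185 -0.106; 0 0.007 -0.012 0.0185 -0.106; 0 0.0085 -0.0115 0.0185 -0.106; 0 0 0 0.02 0; 0 0 0 0.02 0; 0 0 0 0.02 0; 0 0 0 0.02 0; 0 0 0 0 0; 0 0.002 0.008 -0.001 0.067; 0 0.002 0.008 -0.001 0.067; 0 0.0015 0.008 -0.001 0.067; 0 0.0015 0.008 -0.001 0.067; 0 0.0015 0.008 -0.0005 0.067; 0 0.0015 0.008 -0.0005 0.067")

```text
time_s: 6.22
ee_pos: [0.5737, -0.0744, 0.257]
orientation: [0.999, -0.032, 0.001, -0.0]
contact_force: [1.1, 0.9, -0.0]
gripper_width: -0.001
grasp_force: 0.2
```

```bash
python3 - <<'E'
from h import *
st()
im,d=viewer.get_image("wrist"); cv2.imwrite("pics/w2.png",im[:,:,::-1])
look("wrist",["recipe_rest","knob","pivot"])
E
```

```text
t 6.22 tcp [ 0.5737 -0.0744  0.257 ] tip [ 0.5741 -0.0743  0.084 ] yaw -0.0643 F [ 1.06  0.88 -0.01] w -0.001
wrist recipe_rest [(0.75, [0.6051, 0.0367, -0.0002])]
wrist knob [(0.96, [0.5697, -0.0915, 0.0929])]
wrist pivot []
```

View pics/w2.png

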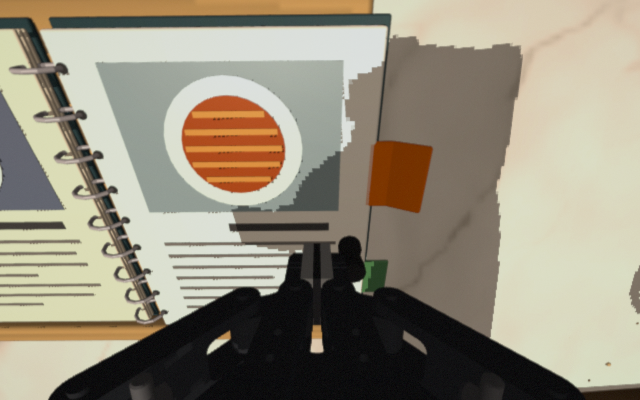

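Emit:
drive_tool(motion="0 0.001 0.008 -0.0005 0.067; 0 0.001 0.008 0 0.067; 0 0.001 0.006 0 0.067; 0 0.001 0.006 0 0.067; 0 0.001 0.006 0 0.067; 0 0.001 0.006 0 0.067; 0 0.001 0.006 0.0005 0.067; 0 0.001 0.006 0.0005 0.067; 0 0.001 0.006 0.0005 0.067; 0 0.001 0.006 0.0005 0.067; 0 0.001 0.006 0.0005 0.067; 0 0.001 0.006 0.001 0.067; 0 0.001 0.006 0.001 0.067; 0 0.001 0.006 0.001 0.067; 0 0.001 0.006 0.001 0.067; 0 0.001 0.006 0.001 0.067; 0 0.001 0.006 0.001 0.067; 0 0.001 0.006 0.001 0.067; 0 0.001 0.006 0.001 0.067; 0 0 0 0 0")

```text
time_s: 8.93
ee_pos: [0.3905, -0.4405, 0.2305]
orientation: [0.894, -0.434, -0.012, -0.113]
contact_force: [0.8, 0.0, 0.6]
gripper_width: 0.001
grasp_force: 0.0
```

```bash
python3 - <<'E'
from h import *
st()
im,d=viewer.get_image("wrist")
look("wrist",["recipe_rest","knob","pivot"])
im,d=viewer.get_image("scene")
look("scene",["recipe_rest","knob","pivot"])
E
```

```text
t 8.93 tcp [ 0.3905 -0.4405  0.2305] tip [ 0.4038 -0.4039  0.0619] yaw -0.892 F [0.76 0.04 0.62] w 0.001
wrist recipe_rest [(0.54, [0.4881, -0.376, 0.0058])]
wrist knob []
wrist pivot [(0.97, [0.4936, -0.0914, 0.048])]
scene recipe_rest [(0.62, [0.6056, 0.0358, 0.0006])]
scene knob [(0.61, [0.5443, -0.1505, 0.0917])]
scene pivot [(0.93, [0.4905, -0.0905, 0.0488]), (0.4, [0.5437, -0.1503, 0.0929])]
```

```bash
python3 - <<'E'
from h import *
s,_,_=st(); print(np.round(s["qpos"],3), np.round(s["qvel"],3))
im,d=viewer.get_image("wrist"); cv2.imwrite("pics/w3.png",im[:,:,::-1])
look("wrist",["small_bowl","timer"])
E
```

```text
t 9.32 tcp [ 0.3926 -0.4386  0.2309] tip [ 0.4059 -0.4019  0.0623] yaw -0.8879 F [-0.15 -0.98  0.74] w -0.002
[-0.889  0.538 -0.189  0.963  0.194  3.141] [-0.002  0.002 -0.002 -0.    -0.     0.001]
wrist small_bowl [(0.85, [0.4845, -0.3781, 0.0042])]
wrist timer [(0.89, [0.622, -0.3709, -0.0004])]
```

View pics/w3.png

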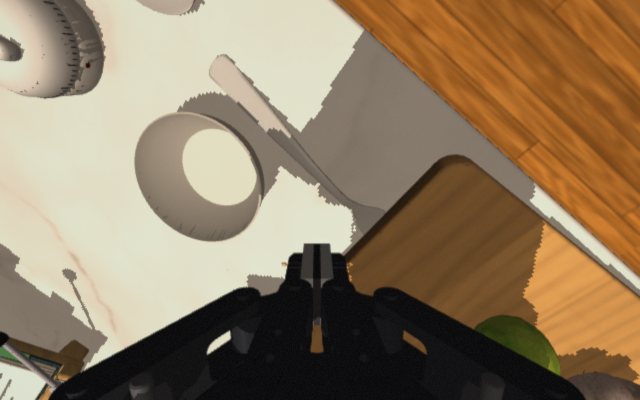

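```bash
cat >> h.py <<'E'
def rows(wps, nd=4, g=0):
    """wps: (tip xyz, turn about tool z or 0); full rotation version"""
    s,r,tip=st(); out=[]; tcp=np.array(s["ee_pos"])
    for p,t in wps:
        v=np.round(r.T@(np.array(p)-tip),nd)
        out.append(f"{g} {v[0]:g} {v[1]:g} {v[2]:g} {t:g}")
        tip=tip+r@v; r=r@R.from_euler("z",t).as_matrix()
    print("; ".join(out))
def lin(p,q,k,t=0): return [(np.array(p)+(np.array(q)-p)*(i+1)/k,t) for i in range(k)]
E
python3 - <<'E'
from h import *
s,r,tip=st()
A=tip+[0,0,.11]; p0=arc(-.66,.042,.013)[0]; B=p0+[0,0,.07]
print(A,B,p0)
rows(lin(tip,A,3)+lin(A,B,8,-.167)+lin(B,p0,4))
w=lin(tip,A,3)+lin(A,B,8,-.167)+lin(B,p0,4)+[(arc(-.66-.75*k/16,.042-.025*min(1,k/5),.013)[0],0) for k in range(1,17)]
rows(w)
E
```

```text
t 9.47 tcp [ 0.3924 -0.4387  0.2308] tip [ 0.4057 -0.4021  0.0622] yaw -0.8883 F [-0.54  0.15 -0.18] w -0.003
[ 0.40573057 -0.40208067  0.17221454] [ 0.57807925 -0.11658028  0.15360139] [ 0.57807925 -0.11658028  0.08360139]
t 9.47 tcp [ 0.3924 -0.4387  0.2308] tip [ 0.4057 -0.4021  0.0622] yaw -0.8883 F [-0.54  0.15 -0.18] w -0.003
0 -0.0043 -0.007 -0.0357 0; 0 -0.0044 -0.0071 -0.0357 0; 0 -0.0043 -0.007 -0.0358 0; 0 -0.0137 -0.0377 0.0115 -0.167; 0 -0.0073 -0.0395 0.0115 -0.167; 0 -0.0006 -0.0402 0.0115 -0.167; 0 0.0061 -0.0396 0.0115 -0.167; 0 0.0126 -0.0382 0.0115 -0.167; 0 0.0187 -0.0355 0.0114 -0.167; 0 0.0244 -0.0318 0.0115 -0.167; 0 0.0293 -0.0274 0.0115 -0.167; 0 -0.0028 0.0028 0.0171 0; 0 -0.0027 0.0028 0.017 0; 0 -0.0028 0.0027 0.0171 0; 0 -0.0028 0.0028 0.017 0
t 9.47 tcp [ 0.3924 -0.4387  0.2308] tip [ 0.4057 -0.4021  0.0622] yaw -0.8883 F [-0.54  0.15 -0.18] w -0.003
0 -0.0043 -0.007 -0.0357 0; 0 -0.0044 -0.0071 -0.0357 0; 0 -0.0043 -0.007 -0.0358 0; 0 -0.0137 -0.0377 0.0115 -0.167; 0 -0.0073 -0.0395 0.0115 -0.167; 0 -0.0006 -0.0402 0.0115 -0.167; 0 0.0061 -0.0396 0.0115 -0.167; 0 0.0126 -0.0382 0.0115 -0.167; 0 0.0187 -0.0355 0.0114 -0.167; 0 0.0244 -0.0318 0.0115 -0.167; 0 0.0293 -0.0274 0.0115 -0.167; 0 -0.0028 0.0028 0.0171 0; 0 -0.0027 0.0028 0.017 0; 0 -0.0028 0.0027 0.0171 0; 0 -0.0028 0.0028 0.017 0; 0 -0.0075 0.0053 -0.0009 0; 0 -0.0078 0.0046 -0.0008 0; 0 -0.0081 0.0041 -0.0006 0; 0 -0.0083 0.0036 -0.0004 0; 0 -0.0086 0.0029 -0.0002 0; 0 -0.0037 0.0015 -0.0001 0; 0 -0.0039 0.0013 -0.0001 0; 0 -0.0039 0.0012 -0.0001 0; 0 -0.0039 0.0009 0 0; 0 -0.004 0.0008 0.0001 0; 0 -0.004 0.0007 0.0001 0; 0 -0.0041 0.0004 0.0002 0; 0 -0.004 0.0003 0.0002 0; 0 -0.0041 0 0.0003 0; 0 -0.004 -0.0001 0.0004 0; 0 -0.004 -0.0003 0.0004 0
```

Emit:
drive_tool(motion="0 -0.0045 -0.007 -0.036 0; 0 -0.0045 -0.007 -0.036 0; 0 -0.0045 -0.007 -0.036 0; 0 -0.0135 -0.0375 0.0115 -0.167; 0 -0.0075 -0.0395 0.0115 -0.167; 0 -0.0005 -0.04 0.0115 -0.167; 0 0.006 -0.0395 0.0115 -0.167; 0 0.0125 -0.038 0.0115 -0.167; 0 0.0185 -0.0355 0.0115 -0.167; 0 0.0245 -0.032 0.0115 -0.167; 0 0.0295 -0.0275 0.0115 -0.167; 0 0 0 0 0; 0 0 0 0 0")

```text
time_s: 11.1
ee_pos: [0.5636, -0.1537, 0.3227]
orientation: [0.97, 0.214, 0.06, -0.096]
contact_force: [-0.3, 0.1, 0.7]
gripper_width: -0.002
grasp_force: 0.0
```

```bash
python3 - <<'E'
from h import *
s,r,tip=st(); print(np.round(s["qpos"],3),r[:,2].round(3))
viewer.get_image("scene"); look("scene",["knob","leaf_tab"])
viewer.get_image("wrist"); look("wrist",["knob","leaf_tab","pivot"])
p0=arc(-.66,.042,.013)[0]
w=lin(tip,p0,4)+[(arc(-.66-.75*k/16,.042-.025*min(1,k/5),.013)[0],0) for k in range(1,17)]
rows(w)
E
```

```text
t 11.1 tcp [ 0.5636 -0.1537  0.3227] tip [ 0.5768 -0.1171  0.1541] yaw 0.4219 F [-0.26  0.06  0.71] w -0.002
[-0.323  0.403 -0.155  1.007  0.227  2.384] [ 0.076  0.212 -0.974]
scene knob [(0.42, [0.5448, -0.1463, 0.0929])]
scene leaf_tab [(0.94, [0.6145, -0.1212, 0.0801])]
wrist knob [(0.83, [0.542, -0.1562, 0.0866])]
wrist leaf_tab [(0.58, [0.6139, -0.123, 0.0807])]
wrist pivot [(0.93, [0.4939, -0.0946, 0.0475])]
t 11.45 tcp [ 0.5636 -0.1545  0.3228] tip [ 0.5769 -0.1178  0.1543] yaw 0.421 F [-0.78  0.44 -0.38] w -0.003
0 -0.0023 0.0021 0.0176 0; 0 -0.0025 0.0029 0.0172 0; 0 -0.0025 0.0028 0.0172 0; 0 -0.0024 0.0028 0.0172 0; 0 -0.0075 0.0053 -0.0009 0; 0 -0.0078 0.0047 -0.0008 0; 0 -0.0081 0.0041 -0.0006 0; 0 -0.0083 0.0035 -0.0004 0; 0 -0.0085 0.003 -0.0002 0; 0 -0.0038 0.0015 -0.0001 0; 0 -0.0038 0.0013 -0.0001 0; 0 -0.0039 0.0012 -0.0001 0; 0 -0.004 0.001 0 0; 0 -0.0039 0.0008 0.0001 0; 0 -0.0041 0.0006 0.0001 0; 0 -0.004 0.0004 0.0002 0; 0 -0.004 0.0003 0.0002 0; 0 -0.0041 0.0001 0.0003 0; 0 -0.004 -0.0001 0.0004 0; 0 -0.0041 -0.0003 0.0004 0
```

Emit:
drive_tool(motion="0 -0.0025 0.0025 0.017 0; 0 -0.0025 0.003 0.017 0; 0 -0.0025 0.003 0.017 0; 0 -0.0025 0.003 0.017 0; 0 -0.0075 0.0055 -0.001 0; 0 -0.008 0.0045 -0.001 0; 0 -0.008 0.004 -0.0005 0; 0 -0.0085 0.0035 -0.0005 0; 0 -0.0085 0.003 0 0; 0 -0.004 0.0015 0 0; 0 -0.004 0.0015 0 0; 0 -0.004 0.001 0 0; 0 -0.004 0.001 0 0; 0 -0.004 0.001 0 0; 0 -0.004 0.0005 0 0; 0 -0.004 0.0005 0 0; 0 -0.004 0.0005 0 0; 0 -0.004 0 0.0005 0; 0 -0.004 0 0.0005 0; 0 -0.004 -0.0005 0.0005 0")

```text
time_s: 13.95
ee_pos: [0.5003, -0.2127, 0.2366]
orientation: [0.97, 0.215, 0.061, -0.096]
contact_force: [-0.2, 0.3, 0.8]
gripper_width: -0.001
grasp_force: 0.2
```

```bash
python3 - <<'E'
from h import *
s,r,tip=st()
viewer.get_image("scene"); look("scene",["knob","leaf_tab","pivot","recipe_rest"])
viewer.get_image("wrist"); look("wrist",["knob","leaf_tab","spine_mid"])
print(arc(-1.35,0,.027)[0])
E
```

```text
t 13.95 tcp [ 0.5003 -0.2127  0.2366] tip [ 0.5136 -0.176   0.0681] yaw 0.4223 F [-0.15  0.31  0.81] w -0.001
scene knob [(0.48, [0.4964, -0.1744, 0.0767])]
scene leaf_tab [(0.67, [0.6171, -0.121, 0.081]), (0.65, [0.5769, 0.3848, 0.0007])]
scene pivot [(0.85, [0.4919, -0.0914, 0.0483])]
scene recipe_rest [(0.57, [0.4944, -0.1722, 0.0763]), (0.56, [0.6074, 0.0351, -0.0036])]
wrist knob [(0.57, [0.494, -0.0902, 0.0476])]
wrist leaf_tab [(0.94, [0.6157, -0.1183, 0.082])]
wrist spine_mid []
[ 0.49900016 -0.17594644  0.07789806]
```

```bash
cat >> h.py <<'E'
def E_(th,rho=.1657,d=.045): return spine+rho*(-np.cos(th+d)*ey+np.sin(th+d)*n)
E
python3 - <<'E'
from h import *
s,r,tip=st(); e=E_(0); print(e)
q=e+[0,0,-.012]-ey*.026
c=e+[0,0,-.012]-ey*.0125
m=tip+[.03,0,.004]
rows(lin(tip,m,2)+lin(m,q,7,-.156)+lin(q,c,6))
E
```

```text
t 14.4 tcp [ 0.5006 -0.2126  0.2367] tip [ 0.514  -0.1759  0.0682] yaw 0.4224 F [-0.71 -0.55 -0.51] w -0.002
[ 0.61314826 -0.1321187   0.0857    ]
t 14.4 tcp [ 0.5006 -0.2126  0.2367] tip [ 0.514  -0.1759  0.0682] yaw 0.4224 F [-0.71 -0.55 -0.51] w -0.002
0 0.0138 0.0061 -0.0008 0; 0 0.0139 0.0061 -0.0008 0; 0 0.0097 0.0018 0.0011 -0.156; 0 0.0094 0.0034 0.0011 -0.156; 0 0.0087 0.0047 0.001 -0.156; 0 0.0079 0.006 0.0011 -0.156; 0 0.0068 0.0072 0.0011 -0.156; 0 0.0057 0.0082 0.0011 -0.156; 0 0.0043 0.009 0.001 -0.156; 0 0.0022 -0 0.0005 0; 0 0.0022 -0 0.0005 0; 0 0.0022 0 0.0005 0; 0 0.0022 0 0.0005 0; 0 0.0022 0.0001 0.0005 0; 0 0.0022 -0 0.0005 0
```

Emit:
drive_tool(motion="0 0.014 0.006 -0.001 0; 0 0.014 0.006 -0.001 0; 0 0.0095 0.002 0.001 -0.156; 0 0.0095 0.0035 0.001 -0.156; 0 0.0085 0.0045 0.001 -0.156; 0 0.008 0.006 0.001 -0.156; 0 0.007 0.007 0.001 -0.156; 0 0.0055 0.008 0.001 -0.156; 0 0.0045 0.009 0.001 -0.156; 0 0 0 0 0; 0 0.002 0 0.0005 0; 0 0.002 0 0.0005 0; 0 0.002 0 0.0005 0; 0 0 0 0 0")

```text
time_s: 16.15
ee_pos: [0.598, -0.1882, 0.2431]
orientation: [0.718, 0.687, 0.102, -0.05]
contact_force: [0.9, 0.1, -0.7]
gripper_width: -0.001
grasp_force: 0.0
```

```bash
python3 - <<'E'
from h import *
s,r,tip=st(); print(np.round(s["qpos"],3),r[:,2].round(3))
im,d=viewer.get_image("wrist"); cv2.imwrite("pics/w4.png",im[:,:,::-1]); look("wrist",["leaf_tab"])
viewer.get_image("scene"); look("scene",["knob"])
E
```

```text
t 16.15 tcp [ 0.598  -0.1882  0.2431] tip [ 0.6113 -0.1515  0.0745] yaw 1.5346 F [ 0.89  0.1  -0.72] w -0.001
[-0.358  0.537 -0.151  0.885  0.227  1.256] [ 0.077  0.212 -0.974]
wrist leaf_tab [(0.94, [0.6127, -0.1189, 0.0802])]
scene knob []
```

View pics/w4.png

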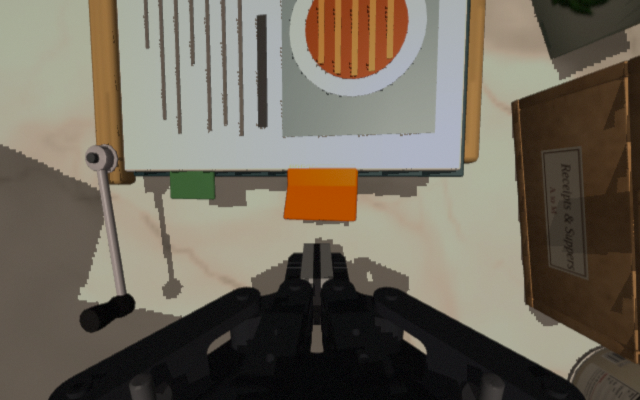

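Emit:
drive_tool(motion="0 0.0015 0 0.0003 0; 0 0.0015 0 0.0003 0; 0 0.0015 0 0.0003 0; 0 0.001 0 0.0002 0; 0 0.001 0 0.0002 0; 0 0 0 0 0")

```text
time_s: 17.1
ee_pos: [0.5985, -0.1816, 0.2432]
orientation: [0.718, 0.687, 0.102, -0.05]
contact_force: [0.1, -0.0, 0.6]
gripper_width: -0.0
grasp_force: 0.0
```

Emit:
drive_tool(motion="0 0.001 0 0.0002 0; 0 0 0 0 0")

```text
time_s: 17.35
ee_pos: [0.5985, -0.1806, 0.2432]
orientation: [0.718, 0.687, 0.102, -0.05]
contact_force: [-0.3, -0.1, -0.2]
gripper_width: 0.005
grasp_force: 0.0
```

Emit:
drive_tool(motion="0 0.001 0 0.0002 0; 0 0 0 0 0")

```text
time_s: 17.6
ee_pos: [0.5986, -0.1796, 0.2432]
orientation: [0.718, 0.687, 0.102, -0.05]
contact_force: [-0.2, -0.0, -0.8]
gripper_width: -0.0
grasp_force: 0.0
```

Emit:
drive_tool(motion="0 0.001 0 0.0002 0; 0 0.001 0 0.0002 0; 0 0 0 0 0")

```text
time_s: 17.98
ee_pos: [0.5987, -0.1776, 0.2432]
orientation: [0.718, 0.687, 0.102, -0.05]
contact_force: [-0.3, 0.8, 0.1]
gripper_width: -0.002
grasp_force: 0.0
```

Emit:
drive_tool(motion="0 0.001 0 0.0002 0; 0 0 0 0 0")

```text
time_s: 18.23
ee_pos: [0.5987, -0.1766, 0.2432]
orientation: [0.718, 0.687, 0.102, -0.05]
contact_force: [-0.0, -0.6, 0.0]
gripper_width: 0.002
grasp_force: 0.0
```

Emit:
drive_tool(motion="0 0.001 0 0.0002 0; 0 0 0 0 0")

```text
time_s: 18.48
ee_pos: [0.5988, -0.1757, 0.2433]
orientation: [0.718, 0.687, 0.102, -0.05]
contact_force: [0.1, -0.4, -0.1]
gripper_width: 0.005
grasp_force: 0.3
```

```bash
python3 - <<'E'
from h import *
s,r,tip=st()
im,d=viewer.get_image("wrist"); cv2.imwrite("pics/w5.png",cv2.resize(im[130:300,220:420,::-1],None,fx=3,fy=3)); look("wrist",["leaf_tab"])
E
```

```text
t 18.48 tcp [ 0.5988 -0.1757  0.2433] tip [ 0.6121 -0.1391  0.0747] yaw 1.5349 F [ 0.11 -0.43 -0.15] w 0.005
wrist leaf_tab []
```

View pics/w5.png

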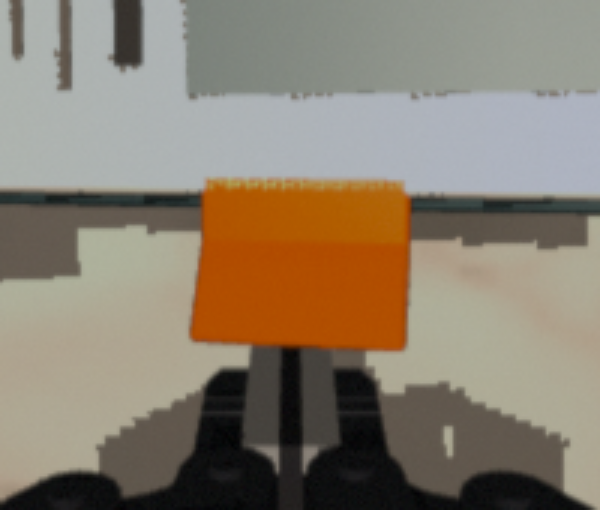

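```bash
python3 - <<'E'
from h import *
T=[0.03*k for k in range(1,8)]+[.21+.05*k for k in range(1,9)]
w=[(E_(t)+[-.001,0,-.011]-ey*(.007-.003*min(1,t/.06)),0) for t in T]
rows(w); print(T)
E
```

```text
t 18.57 tcp [ 0.5988 -0.1757  0.2433] tip [ 0.6121 -0.1391  0.0747] yaw 1.5349 F [-0.46 -1.43  0.14] w 0.002
0 0.0028 -0.0014 -0.0044 0; 0 0.0029 -0.0009 -0.0043 0; 0 0.0017 -0.0009 -0.0046 0; 0 0.0017 -0.001 -0.0045 0; 0 0.0019 -0.0009 -0.0045 0; 0 0.0021 -0.0009 -0.0045 0; 0 0.0022 -0.001 -0.0043 0; 0 0.0039 -0.0015 -0.0072 0; 0 0.0043 -0.0015 -0.0069 0; 0 0.0047 -0.0014 -0.0067 0; 0 0.0049 -0.0014 -0.0065 0; 0 0.0053 -0.0014 -0.0062 0; 0 0.0057 -0.0014 -0.0059 0; 0 0.0059 -0.0012 -0.0057 0; 0 0.0062 -0.0013 -0.0053 0
[0.03, 0.06, 0.09, 0.12, 0.15, 0.18, 0.21, 0.26, 0.31, 0.36, 0.41000000000000003, 0.45999999999999996, 0.51, 0.56, 0.61]
```

Emit:
drive_tool(motion="0 0.003 -0.001 -0.0045 0; 0 0.003 -0.001 -0.0045 0; 0 0.0015 -0.001 -0.0045 0; 0 0.0015 -0.001 -0.0045 0")

```text
time_s: 19.08
ee_pos: [0.5937, -0.172, 0.2633]
orientation: [0.718, 0.687, 0.1, -0.048]
contact_force: [-0.5, -7.1, 0.6]
gripper_width: -0.0
grasp_force: 3.2
```

```bash
python3 - <<'E'
from h import *
st(); 
for c in ("wrist","scene"): 
    im,d=viewer.get_image(c); look(c,["leaf_tab"])
cv2.imwrite("pics/s6.png",cv2.resize(im[160:250,240:360,::-1],None,fx=6,fy=6))
E
```

```text
t 19.07 tcp [ 0.5937 -0.172   0.2633] tip [ 0.6071 -0.1362  0.0946] yaw 1.5335 F [-0.53 -7.09  0.58] w -0.0
wrist leaf_tab []
scene leaf_tab [(0.73, [0.6124, -0.1214, 0.0992])]
```

View pics/s6.png

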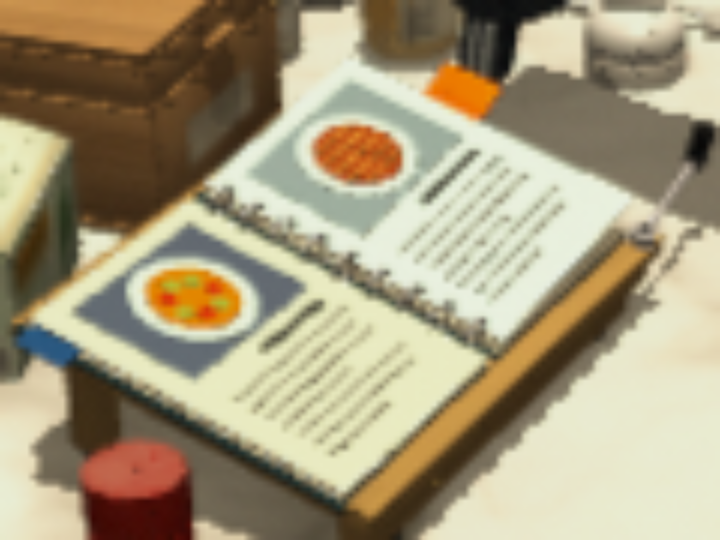

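Emit:
drive_tool(motion="0 0.0005 -0.001 -0.0045 0; 0 0.001 -0.001 -0.0045 0; 0 0.0015 -0.001 -0.0045 0; 0 0 0 0 0")

```text
time_s: 19.77
ee_pos: [0.5899, -0.17, 0.2767]
orientation: [0.717, 0.687, 0.102, -0.05]
contact_force: [1.0, -2.5, 0.3]
gripper_width: -0.0
grasp_force: 1.1
```

```bash
python3 - <<'E'
from h import *
st(); 
for c in ("wrist","scene"): 
    im,d=viewer.get_image(c); look(c,["leaf_tab","recipe_rest"])
E
```

```text
t 19.77 tcp [ 0.5899 -0.17    0.2767] tip [ 0.6034 -0.1334  0.1082] yaw 1.5354 F [ 1.02 -2.49  0.3 ] w -0.0
wrist leaf_tab [(0.66, [0.6041, -0.1124, 0.1099])]
wrist recipe_rest [(0.64, [0.6067, 0.0374, 0.0014])]
scene leaf_tab [(0.97, [0.6089, -0.1181, 0.1109])]
scene recipe_rest [(0.87, [0.6064, 0.0396, 0.0001])]
```

Emit:
drive_tool(motion="0 0.0035 -0.0015 -0.007 0; 0 0.004 -0.0015 -0.007 0; 0 0.0045 -0.0015 -0.0065 0; 0 0.005 -0.0015 -0.0065 0")

```text
time_s: 20.58
ee_pos: [0.582, -0.1586, 0.3062]
orientation: [0.718, 0.687, 0.102, -0.05]
contact_force: [0.1, -0.3, -0.5]
gripper_width: -0.002
grasp_force: 0.3
```

```bash
python3 - <<'E'
from h import *
s,r,tip=st(); 
for c in ("wrist","scene"): 
    im,d=viewer.get_image(c); look(c,["leaf_tab","recipe_rest"])
T=[.36+.06*k for k in range(0,26)]
P=[E_(t) for t in T]
for i in range(len(T)-1): print(round(T[i],2),np.round(r.T@(P[i+1]-P[i]),4))
E
```

```text
t 20.57 tcp [ 0.582  -0.1586  0.3062] tip [ 0.5953 -0.1218  0.1377] yaw 1.5351 F [ 0.08 -0.32 -0.48] w -0.002
wrist leaf_tab [(0.7, [0.6008, -0.1041, 0.1398])]
wrist recipe_rest [(0.65, [0.6025, 0.037, 0.0009])]
scene leaf_tab [(0.9, [0.6005, -0.105, 0.1395])]
scene recipe_rest [(0.64, [0.6037, 0.0372, -0.0022])]
0.36 [ 0.006  -0.0017 -0.0077]
0.42 [ 0.0065 -0.0016 -0.0074]
0.48 [ 0.0069 -0.0016 -0.007 ]
0.54 [ 0.0073 -0.0015 -0.0065]
0.6 [ 0.0077 -0.0014 -0.0061]
0.66 [ 0.0081 -0.0014 -0.0056]
0.72 [ 0.0084 -0.0013 -0.0051]
0.78 [ 0.0087 -0.0012 -0.0046]
0.84 [ 0.009  -0.0011 -0.0041]
0.9 [ 0.0092 -0.001  -0.0036]
0.96 [ 0.0094 -0.0009 -0.003 ]
1.02 [ 0.0096 -0.0008 -0.0024]
1.08 [ 0.0097 -0.0007 -0.0019]
1.14 [ 0.0098 -0.0006 -0.0013]
1.2 [ 0.0099 -0.0005 -0.0007]
1.26 [ 0.0099 -0.0004 -0.0001]
1.32 [ 0.0099 -0.0002  0.0005]
1.38 [ 0.0099 -0.0001  0.001 ]
1.44 [ 0.0098 -0.      0.0016]
1.5 [0.0097 0.0001 0.0022]
1.56 [0.0095 0.0002 0.0028]
1.62 [0.0094 0.0003 0.0033]
1.68 [0.0091 0.0004 0.0039]
1.74 [0.0089 0.0006 0.0044]
1.8 [0.0086 0.0007 0.0049]
```

Emit:
drive_tool(motion="0 0.007 -0.0015 -0.007 0; 0 0.007 -0.0015 -0.007 0; 0 0.0075 -0.0015 -0.0065 0; 0 0.0075 -0.0015 -0.006 0; 0 0.008 -0.0015 -0.0055 0; 0 0.0085 -0.0015 -0.005 0")

```text
time_s: 21.62
ee_pos: [0.5721, -0.1214, 0.3514]
orientation: [0.718, 0.687, 0.102, -0.05]
contact_force: [0.3, -0.8, -0.4]
gripper_width: -0.003
grasp_force: 0.2
```

```bash
python3 - <<'E'
from h import *
s,r,tip=st(); 
for c in ("wrist","scene"): 
    im,d=viewer.get_image(c); look(c,["leaf_tab","recipe_rest"])
E
```

```text
t 21.62 tcp [ 0.5721 -0.1214  0.3514] tip [ 0.5855 -0.0847  0.1829] yaw 1.5352 F [ 0.33 -0.79 -0.43] w -0.003
wrist leaf_tab [(0.64, [0.5923, -0.0726, 0.1873])]
wrist recipe_rest [(0.58, [0.6019, 0.0371, -0.0012])]
scene leaf_tab [(0.6, [0.5907, -0.0704, 0.1856])]
scene recipe_rest [(0.92, [0.6064, 0.0368, -0.0002])]
```

Emit:
drive_tool(motion="0 0.009 -0.001 -0.0035 0; 0 0.009 -0.001 -0.003 0; 0 0.0095 -0.001 -0.003 0; 0 0.0095 -0.001 -0.002 0; 0 0.0095 -0.0005 -0.0015 0; 0 0.01 -0.0005 -0.001 0; 0 0.01 -0.0005 0 0; 0 0.01 -0.0005 0.0005 0")

```text
time_s: 22.92
ee_pos: [0.5678, -0.0492, 0.3801]
orientation: [0.718, 0.687, 0.102, -0.05]
contact_force: [-0.0, -0.6, 0.8]
gripper_width: -0.0
grasp_force: 0.1
```

```bash
python3 - <<'E'
from h import *
s,r,tip=st(); 
for c in ("wrist","scene"): 
    im,d=viewer.get_image(c); look(c,["leaf_tab","recipe_rest"])
E
```

```text
t 22.93 tcp [ 0.5678 -0.0492  0.3801] tip [ 0.5811 -0.0125  0.2116] yaw 1.535 F [-0.03 -0.64  0.84] w -0.0
wrist leaf_tab [(0.76, [0.5816, 0.0013, 0.2258])]
wrist recipe_rest [(0.8, [0.6036, 0.036, 0.0002]), (0.61, [0.4941, -0.0911, 0.0465])]
scene leaf_tab [(0.82, [0.5821, 0.0008, 0.2242])]
scene recipe_rest [(0.93, [0.6065, 0.0387, -0.0019])]
```

Emit:
drive_tool(motion="0 0.01 0 0.001 0; 0 0.01 0 0.0015 0; 0 0.01 0 0.002 0; 0 0.01 0 0.0025 0; 0 0.01 0 0.003 0; 0 0.01 0 0.003 0; 0 0.005 0 0.001 0; 0 -0.02 0 -0.01 0; 0 -0.03 0 -0.02 0; 0 -0.03 0 -0.02 0; 0 0 0 0 0")

```text
time_s: 24.6
ee_pos: [0.5649, -0.074, 0.413]
orientation: [0.719, 0.686, 0.102, -0.049]
contact_force: [-0.1, 0.6, -0.5]
gripper_width: 0.003
grasp_force: 0.0
```

```bash
python3 - <<'E'
from h import *
s,r,tip=st(); 
for c in ("wrist","scene"): 
    im,d=viewer.get_image(c); look(c,["leaf_tab","recipe_rest","knob"])
cv2.imwrite("pics/s7.png",cv2.resize(im[120:270,200:400,::-1],None,fx=4,fy=4))
E
```

```text
t 24.6 tcp [ 0.5649 -0.074   0.413 ] tip [ 0.5787 -0.0376  0.2444] yaw 1.5321 F [-0.13  0.6  -0.5 ] w 0.003
wrist leaf_tab []
wrist recipe_rest [(0.85, [0.6003, 0.0364, -0.0036])]
wrist knob []
scene leaf_tab [(0.63, [0.6136, 0.1771, 0.1499])]
scene recipe_rest [(0.84, [0.6037, 0.0377, -0.0025])]
scene knob [(0.45, [0.4933, -0.1744, 0.0774])]
```

View pics/s7.png

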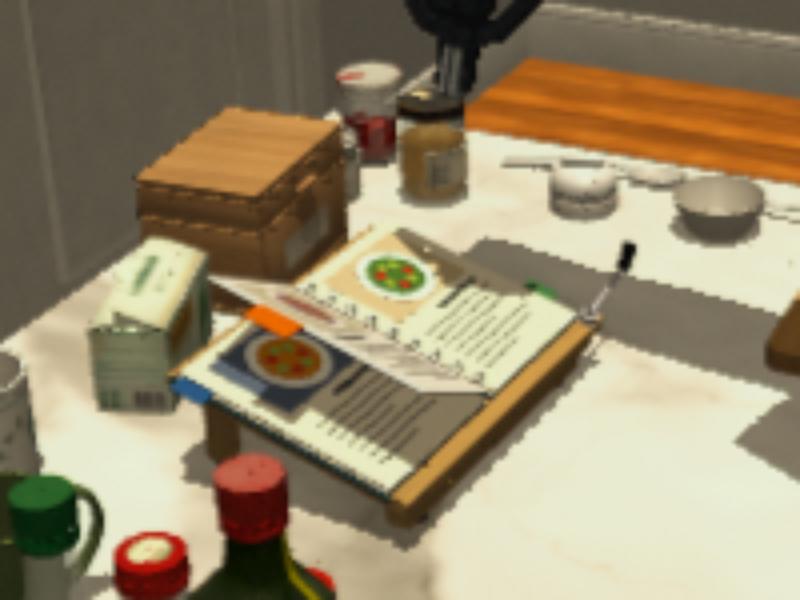

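```bash
python3 - <<'E'
from h import *
s,r,tip=st(); print(np.round(s["qpos"],3))
p0=arc(-1.38,-.044,.014)[0]; B=p0+[0,0,.10]; print(p0)
rows(lin(tip,B,8,.166)+lin(B,p0,4)+[(arc(-1.38+1.73*k/26,-.044+.0265*min(1,k/5),.014)[0],-.066) for k in range(1,27)])
E
```

```text
t 25.0 tcp [ 0.5644 -0.0714  0.4115] tip [ 0.5776 -0.0347  0.243 ] yaw 1.5359 F [ 0.94 -0.72  0.33] w -0.003
[-0.183  0.316 -0.051  1.167  0.224  1.434]
[ 0.45776604 -0.18235066  0.0535136 ]
t 25.0 tcp [ 0.5644 -0.0714  0.4115] tip [ 0.5776 -0.0347  0.243 ] yaw 1.5359 F [ 0.94 -0.72  0.33] w -0.003
0 -0.0209 -0.0148 0.0058 0.166; 0 -0.0231 -0.0111 0.0059 0.166; 0 -0.0246 -0.0071 0.0058 0.166; 0 -0.0254 -0.003 0.0059 0.166; 0 -0.0256 0.0013 0.0058 0.166; 0 -0.025 0.0055 0.0058 0.166; 0 -0.0238 0.0095 0.0059 0.166; 0 -0.0218 0.0133 0.0058 0.166; 0 -0.0029 0.0049 0.0244 0; 0 -0.003 0.0048 0.0243 0; 0 -0.0029 0.0048 0.0244 0; 0 -0.0029 0.0048 0.0244 0; 0 0.0108 0.0026 -0.0023 -0.066; 0 0.0108 0.0022 -0.0019 -0.066; 0 0.0108 0.0019 -0.0017 -0.066; 0 0.0109 0.0015 -0.0014 -0.066; 0 0.0109 0.0013 -0.0011 -0.066; 0 0.0057 0.0011 -0.0006 -0.066; 0 0.0056 0.0011 -0.0005 -0.066; 0 0.0057 0.0011 -0.0004 -0.066; 0 0.0056 0.0012 -0.0003 -0.066; 0 0.0057 0.0011 -0.0001 -0.066; 0 0.0056 0.0012 -0.0001 -0.066; 0 0.0057 0.0012 0 -0.066; 0 0.0056 0.0012 0.0002 -0.066; 0 0.0057 0.0012 0.0003 -0.066; 0 0.0056 0.0012 0.0004 -0.066; 0 0.0056 0.0012 0.0004 -0.066; 0 0.0056 0.0012 0.0006 -0.066; 0 0.0056 0.0013 0.0007 -0.066; 0 0.0056 0.0012 0.0008 -0.066; 0 0.0056 0.0013 0.0009 -0.066; 0 0.0055 0.0012 0.001 -0.066; 0 0.0056 0.0012 0.001 -0.066; 0 0.0055 0.0013 0.0012 -0.066; 0 0.0055 0.0012 0.0012 -0.066; 0 0.0055 0.0012 0.0013 -0.066; 0 0.0054 0.0012 0.0014 -0.066
```

Emit:
drive_tool(motion="0 -0.021 -0.015 0.006 0.166; 0 -0.023 -0.011 0.006 0.166; 0 -0.0245 -0.007 0.006 0.166; 0 -0.0255 -0.003 0.006 0.166; 0 -0.0255 0.0015 0.006 0.166; 0 -0.025 0.0055 0.006 0.166; 0 -0.024 0.0095 0.006 0.166; 0 -0.022 0.0135 0.006 0.166; 0 0 0 0 0; 0 -0.003 0.005 0.024 0; 0 -0.003 0.005 0.024 0; 0 -0.003 0.005 0.024 0; 0 -0.003 0.005 0.0245 0; 0 0 0 0 0")

```text
time_s: 26.75
ee_pos: [0.4443, -0.2196, 0.2207]
orientation: [0.988, 0.1, 0.048, -0.103]
contact_force: [-0.6, -0.8, -0.0]
gripper_width: 0.001
grasp_force: 0.0
```

```bash
python3 - <<'E'
from h import *
s,r,tip=st(); print(r[:,2].round(3))
for c in ("wrist","scene"): 
    im,d=viewer.get_image(c); look(c,["leaf_tab","recipe_rest","knob","pivot"])
E
```

```text
t 26.75 tcp [ 0.4443 -0.2196  0.2207] tip [ 0.4571 -0.1826  0.0522] yaw 0.1904 F [-0.65 -0.77 -0.02] w 0.001
[ 0.074  0.214 -0.974]
wrist leaf_tab []
wrist recipe_rest []
wrist knob [(0.73, [0.4935, -0.1771, 0.0736])]
wrist pivot [(0.72, [0.4947, -0.0923, 0.0475])]
scene leaf_tab [(0.62, [0.6353, 0.1924, 0.0748])]
scene recipe_rest [(0.77, [0.6054, 0.0388, -0.0018])]
scene knob [(0.39, [0.4922, -0.1765, 0.0784])]
scene pivot [(0.73, [0.4947, -0.0903, 0.0467])]
```

Emit:
drive_tool(motion="0 0.011 0.0025 -0.0025 -0.066; 0 0.011 0.002 -0.002 -0.066; 0 0.011 0.002 -0.0015 -0.066; 0 0.011 0.0015 -0.0015 -0.066; 0 0.011 0.0015 -0.001 -0.066; 0 0.0055 0.001 -0.0005 -0.066; 0 0.0055 0.001 -0.0005 -0.066; 0 0.0055 0.001 -0.0005 -0.066; 0 0.0055 0.001 -0.0005 -0.066; 0 0.0055 0.001 0 -0.066; 0 0.0055 0.001 0 -0.066; 0 0.0055 0.0012 0 -0.066; 0 0.0055 0.0012 0 -0.066; 0 0.0055 0.0012 0.0005 -0.066; 0 0 0 0 0")

```text
time_s: 29.12
ee_pos: [0.539, -0.1874, 0.2469]
orientation: [0.841, 0.529, 0.09, -0.07]
contact_force: [-0.0, 0.2, 0.1]
gripper_width: -0.001
grasp_force: 0.0
```

```bash
python3 - <<'E'
from h import *
s,r,tip=st(); print(r[:,2].round(3))
for c in ("wrist","scene"): 
    im,d=viewer.get_image(c); look(c,["leaf_tab","recipe_rest","knob","pivot"])
print(arc(-1.38+1.73*14/26,-.0175,.014))
rows([(arc(-1.38+1.73*k/26,-.0175,.014)[0],-.066) for k in range(15,27)])
E
```

```text
t 29.12 tcp [ 0.539  -0.1874  0.2469] tip [ 0.5523 -0.1507  0.0783] yaw 1.1204 F [-0.    0.24  0.05] w -0.001
[ 0.077  0.212 -0.974]
wrist leaf_tab []
wrist recipe_rest []
wrist knob [(0.6, [0.5562, -0.1381, 0.0898])]
wrist pivot [(0.82, [0.4955, -0.0937, 0.0457])]
scene leaf_tab [(0.6, [0.6345, 0.1918, 0.0722])]
scene recipe_rest [(0.68, [0.605, 0.0363, 0.0021]), (0.48, [0.6267, 0.0314, 0.0791])]
scene knob [(0.48, [0.5617, -0.132, 0.0917])]
scene pivot []
(array([ 0.55276336, -0.14880877,  0.07838333]), -0.5084615384615383)
t 29.62 tcp [ 0.5387 -0.1876  0.2467] tip [ 0.552  -0.1509  0.0782] yaw 1.1205 F [-0.65  0.07  0.2 ] w -0.005
0 0.0078 0.001 0.0007 -0.066; 0 0.0056 0.0012 0.0004 -0.066; 0 0.0057 0.0012 0.0006 -0.066; 0 0.0056 0.0012 0.0007 -0.066; 0 0.0055 0.0013 0.0008 -0.066; 0 0.0056 0.0012 0.0009 -0.066; 0 0.0056 0.0012 0.001 -0.066; 0 0.0055 0.0013 0.0011 -0.066; 0 0.0055 0.0012 0.0011 -0.066; 0 0.0055 0.0012 0.0012 -0.066; 0 0.0055 0.0012 0.0013 -0.066; 0 0.0055 0.0012 0.0014 -0.066
```

Emit:
drive_tool(motion="0 0.0075 0.001 0.0005 -0.066; 0 0.0055 0.0012 0.0005 -0.066; 0 0.0055 0.0012 0.0005 -0.066; 0 0.0055 0.0012 0.0007 -0.066; 0 0.0055 0.0012 0.0008 -0.066; 0 0.0055 0.0012 0.0009 -0.066; 0 0.0055 0.0012 0.001 -0.066; 0 0.0055 0.0012 0.001 -0.066; 0 0.0055 0.0012 0.001 -0.066; 0 0.0055 0.0012 0.001 -0.066; 0 0.0055 0.0012 0.001 -0.066; 0 0.0055 0.0012 0.0012 -0.066; 0 0 0 0 0")

```text
time_s: 31.25
ee_pos: [0.559, -0.122, 0.2522]
orientation: [0.572, 0.812, 0.109, -0.03]
contact_force: [-0.3, -0.6, -0.4]
gripper_width: -0.003
grasp_force: 0.0
```

```bash
python3 - <<'E'
from h import *
s,r,tip=st()
for c in ("wrist","scene"): 
    im,d=viewer.get_image(c); look(c,["leaf_tab","recipe_rest","knob","pivot"])
print(arc(.35,0,.027)[0])
b=tip-ey*.03; 
rows(lin(tip,b,2)+lin(b,b+[0,-.03,.15],5))
E
```

```text
t 31.25 tcp [ 0.559  -0.122   0.2522] tip [ 0.5723 -0.0853  0.0836] yaw 1.9278 F [-0.32 -0.61 -0.38] w -0.003
wrist leaf_tab []
wrist recipe_rest [(0.65, [0.6026, 0.0342, 0.0004])]
wrist knob [(0.72, [0.5671, -0.0693, 0.0914])]
wrist pivot [(0.97, [0.4945, -0.0913, 0.0468])]
scene leaf_tab [(0.57, [0.6338, 0.1945, 0.073])]
scene recipe_rest [(0.74, [0.6053, 0.0356, -0.0009]), (0.54, [0.4916, -0.0888, 0.0458])]
scene knob [(0.46, [0.5693, -0.0672, 0.0955]), (0.32, [0.4861, -0.3777, -0.0019])]
scene pivot [(0.97, [0.4927, -0.0875, 0.0464]), (0.69, [0.6994, 0.3609, -0.002])]
[ 0.56475938 -0.06761188  0.09374584]
t 31.75 tcp [ 0.5591 -0.1223  0.2521] tip [ 0.5724 -0.0857  0.0836] yaw 1.9279 F [ 0.02 -0.45  0.18] w 0.001
0 -0.0131 -0.0056 -0.0032 0; 0 -0.0135 -0.0057 -0.0032 0; 0 -0.0004 0.0024 -0.0305 0; 0 -0.0003 0.0024 -0.0305 0; 0 -0.0003 0.0024 -0.0305 0; 0 -0.0004 0.0024 -0.0305 0; 0 -0.0003 0.0024 -0.0305 0
```

Emit:
drive_tool(motion="0 0.0055 0.0012 0.001 -0.06; 0 0 0 0 0; 0 -0.013 -0.0055 -0.003 0; 0 -0.0135 -0.0055 -0.003 0; 0 0 0.0025 -0.03 0; 0 0 0.0025 -0.03 0; 0 0 0.0025 -0.03 0; 0 0 0.0025 -0.03 0; 0 0 0.0025 -0.03 0; 0 -0.04 -0.015 -0.01 0; 0 -0.04 -0.015 -0.01 0; 0 -0.04 -0.015 -0.01 0; 0 0 0 0 0")

```text
time_s: 33.38
ee_pos: [0.5625, -0.3087, 0.402]
orientation: [0.549, 0.828, 0.11, -0.026]
contact_force: [0.5, 0.9, -0.2]
gripper_width: 0.001
grasp_force: 0.0
```

```bash
python3 - <<'E'
from h import *
st()
for c in ("wrist","scene"): 
    im,d=viewer.get_image(c); look(c,["leaf_tab","recipe_rest","knob","pivot","small_bowl","timer"])
cv2.imwrite("pics/s8.png",cv2.resize(im[120:270,200:400,::-1],None,fx=4,fy=4))
E
```

```text
t 33.38 tcp [ 0.5625 -0.3087  0.402 ] tip [ 0.576  -0.2722  0.2334] yaw 1.983 F [ 0.49  0.9  -0.18] w 0.001
wrist leaf_tab []
wrist recipe_rest []
wrist knob [(0.81, [0.567, -0.0626, 0.0921])]
wrist pivot [(0.84, [0.4952, -0.0928, 0.046])]
wrist small_bowl [(0.88, [0.4875, -0.3754, 0.0064])]
wrist timer [(0.67, [0.6211, -0.3736, 0.0011])]
scene leaf_tab [(0.83, [0.6344, 0.1931, 0.0737])]
scene recipe_rest [(0.63, [0.6045, 0.0364, 0.0001])]
scene knob [(0.57, [0.5674, -0.0615, 0.0933])]
scene pivot [(0.59, [0.4931, -0.0876, 0.0481])]
scene small_bowl [(0.7, [0.486, -0.3804, -0.0033])]
scene timer [(0.8, [0.6149, -0.3734, 0.0001])]
```

View pics/s8.png

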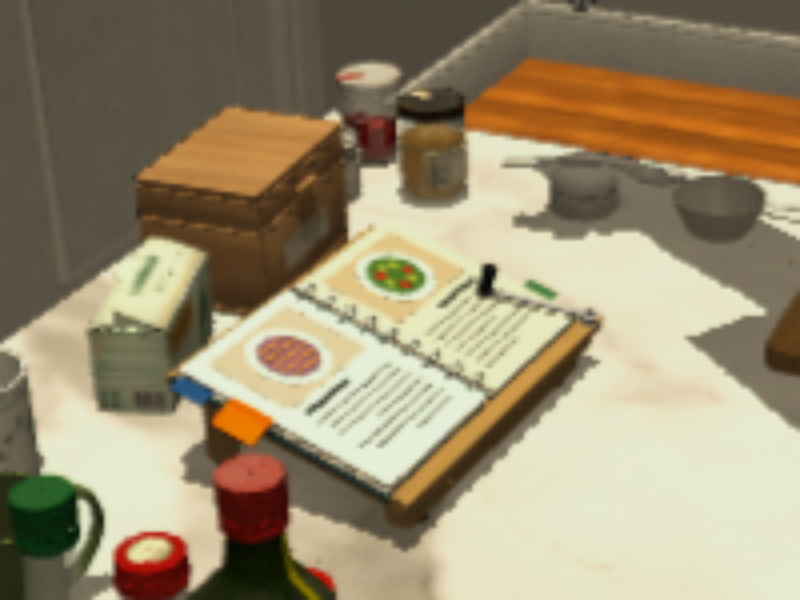

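The leaf lies flat on the left with its orange tab at (242,422). The page arm is back over the new right-hand page with its knob at (487,280), and the rest and bystanders have not moved.

```bash
python3 -c "
from bench import bot
print(bot.close_job())"
```

```text
the job is handed in; nothing more can be done
None
```

The page is turned and the job handed in: the leaf lies flat on the left, the page arm is back over the new right-hand page, and the rest, bowl and timer are where they stood (jars, mill and mug not re-measured); once, the wrist's turn limit swung the tool off course, tilted, towards the bowl, but it hit nothing I could see.

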